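# Drive the worn bush out of an inclined microscope clamp head

## Task

Take the longer of the two drifts from the wooden rack and push it down the inclined bore of the pale clamp-head casting, so that the worn brass bush is driven out of the far end and drops into the tray below. Leave the drift in the bore with its collar down on the casting and let go. The shorter drift stays in its rack; do not knock the petri dish or the eyepiece about.

Things in the scene. Friction and masses are not known exactly. Their poses are not given: they have to be found in the camera images.
- stand: Repair stand fixed to the bench: grey base plate 230 x 150 x 8 mm (from 80 mm behind to 150 mm ahead of the origin along its x), with two dark steel cheeks (outer faces 126 mm apart, black knobs 21 mm high on them to 168 mm overall, tops 126 mm above the bench) that hold the casting between them, and a catch tray. Origin on the bench under the bore's lower end. x points along the bench to the tray side, away from the side the drift comes from; z up.
- casting: Pale clamp-head block 64 x 104 x 60 mm held at a fixed tilt of 30 degrees in the stand, with a straight round through bore 26 mm across and 60 mm long along its z axis. Origin at the centre of the bore's lower end, 95 mm above the bench; z points up along the bore and out of its mouth, leaning 30 degrees from vertical towards the stand's -x side. A black clamp screw 28 mm across stands 22 mm out of its face on that side, below the mouth. Fixed to the stand.
- bore_mouth (a point): Centre of the bore's upper mouth, in the casting's upper face; 147 mm above the bench. 2 mm chamfer.
- bore_mid (a point): Point on the bore axis half way, 30 mm below the mouth.
- bore_exit (a point): Centre of the bore's lower end, where the bush comes out.
- bush: Brass bush, a plain tube 24 mm outside, 10 mm hole, 28 mm long, about 85 g. Starts in the bore with its upper end 25 mm below the mouth, held by two spring pads in the bore wall 39 mm below the mouth; about 5 to 12 N along the bore shifts it, and it falls out by itself once its upper end is past the pads. Origin at the centre of its lower end, z along its axis, upwards at the start.
- bush_mid (a point): Centre of the bush.
- tray: Open aluminium catch tray on the stand's base, 150 (stand x) x 104 x 36 mm outside, walls and floor 4 to 5 mm; its underside is 8 mm above the bench and its centre 65 mm ahead of the stand's origin in x. Origin at the centre of its underside.
- rack: Plywood block 70 x 170 x 40 mm fixed to the bench, with two upright holes 17 mm across and 30 mm deep, 45 mm either side of its centre along its y. Either drift may be in either hole. Origin at the centre of its underside.
- drift_long: The longer drift (about 0.27 kg): steel rod 16 mm across and 95 mm long with a flat end, then a collar 36 mm across and 6 mm thick, then a black round handle 24 mm across and 64 mm long, 165 mm in all. Stands upright in the rack, rod down, its lower end 10 mm above the bench. Origin at the centre of the rod's lower end, z along the axis towards the handle.
- drift_long_tip (a point): Centre of the flat lower end of the long drift's rod.
- drift_long_collar (a point): Point on the axis at the underside of the long drift's collar, 95 mm from the tip.
- drift_long_grip (a point): Point on the axis of the long drift's handle, 135 mm from the tip, a good height to grip.
- drift_short: The shorter drift, same but with a rod only 36 mm long (106 mm in all), too short to reach through; its top stands 59 mm lower than the long one's. Leave it in the rack. Origin at the centre of its lower end.
- dish: Petri dish, clear, 94 mm across, 18 mm high, loose on the bench. Bystander. Origin at the centre of its underside.
- eyepiece: Loose microscope eyepiece standing on the bench, 40 mm across, 58 mm high, black on a steel tube. Bystander. Origin at the centre of its underside.
Things that resemble listed ones, but are neither listed nor needed, are in the scene too. What is shaped like the drift_long but green or turquoise is not meant.

How it is judged:
On the way, in this order (a step that is already met when the one before it is completed fails the run):
1. the long drift's rod is in the bore, in line with it (distance between drift_long_tip and bore_mid below 0.026 m and angle between the z axis of drift_long and the z axis of casting, either way round below 0.3 rad), for 0.05 s.
2. the bush has left the bore at the lower end, with the drift still in the bore (z of bush_mid in the frame of casting below -0.012 m and horizontal distance between bush_mid and tray below 0.09 m and z of drift_long_tip in the frame of casting below 0.03 m), for 0.05 s.
At the end, for the whole second after the job is handed in: The bush lies still in the catch tray (its centre within the tray's walls and under 40 mm above the tray's underside); the long drift is at rest in the bore, its collar within 14 mm of the mouth and in line within 0.2 rad; the short drift is within 20 mm of where it stood (x of bush_mid in the frame of tray between -0.072 and 0.072 m and y of bush_mid in the frame of tray between -0.049 and 0.049 m and z of bush_mid in the frame of tray below 0.04 m and linear speed of bush below 0.03 m/s and distance between drift_long_collar and bore_mouth below 0.014 m and angle between the z axis of drift_long and the z axis of casting, either way round below 0.2 rad and linear speed of drift_long below 0.02 m/s and distance of drift_short from where it was at the start of the episode below 0.02 m); the robot touches nothing.
It fails at once if the short drift is taken out of its rack hole (moved over 25 mm) (distance of drift_short from where it was at the start of the episode above 0.025 m).
It fails at once if the petri dish is shoved more than 30 mm (distance of dish from where it was at the start of the episode above 0.03 m).
It fails at once if the eyepiece is shoved more than 30 mm or knocked over (distance of eyepiece from where it was at the start of the episode above 0.03 m or angle between eyepiece's own z axis and vertical above 0.6 rad).
It also fails if it takes over 43 s, if anything falls off the work surface, if the arm or the gripper's body presses on something with over 40 N, if the wrist force passes 120 N, or if a joint passes its speed limit or range.

## Robot

A 7-joint arm with a two-finger parallel gripper is mounted at the origin on the work surface. World frame = base frame: x ahead of the robot, y to its left, z up, the work surface at z = 0. Lengths are in m, angles in rad, forces in N, time in s.
With the tool pointing down it reaches from about 0.4 to 0.85 m from the base axis. Payload 4.5 kg.
Tool frame: the origin (TCP) lies at the very end of the fingers, on their centre line; the grasp point (between the pads) lies 19 mm behind it; z points along the fingers, y is the direction in which the jaws open and shut (so a half turn about z gives the same grasp; the last joint's range is limited). The gripper opens to 85 mm and grips with 20 to 120 N. Pads are 22 mm wide; open, the fingers measure 114 mm over their backs; the gripper's body (76 mm by 85 mm) begins 54 mm behind the grasp point. The pads swing forward as they close: fully open they stand 13 mm farther back than shut.
Start: joints at [1.359, 0.689, -0.195, 1.565, 0.157, 0.902, -0.215], TCP at [0.152, -0.606, 0.231] pointing down, gripper open.
Joint ranges: [-3.01, 3.01], [-0.46, 2.08], [-1.47, 1.51], [0.13, 2.56], [-1, 4.14], [0.04, 2.09], [-2.66, 2.66]. Speed limits (rad/s): [2.57, 2.57, 3.14, 3.14, 3.14, 3.14, 3.14].

## Interface

Orientations are given as a unit quaternion [x, y, z, w].
In Python, from station import env, cams, ticket gives the robot as it stands.
- The arm moves only by the shell command python3 -m inch 'ROWS' [FORCE]. ROWS is JSON, a list of rows, each a list of 3 entries, a list of its own where there are three numbers: the shift along the tool's x, y, z in mm, then the turn, a rotation vector about the tool's x, y, z in rad, then the opening, from 0 (shut) to 1 (fully open). In form: [[[x, y, z], [ax, ay, az], jaw], ...]. A call has 1 to 8 rows; each row is the pose to reach, as a shift and turn from the pose commanded when the call began, along the tool's axes at that moment; what a row does not reach only later rows make up. A row lasts 1/12 s, in which the tool goes at most 41.7 mm and 7.16 degrees, less where a joint would pass 70% of its speed; a pose out of reach is approached as far as the arm can. A call with a gripper value outside its range is refused whole. The fingers move at their own pace and stop on an object; FORCE is the grip in N (left out, the last holds). Time passes only in rows, so rows that repeat a pose let the fingers close. It gives the time, the measured TCP pose, the force and the opening at its end, in the units of the state.
- env.read_state(): the state, without advancing time (a new reading comes with each control period).
- cams.read_camera(name): name is "scene" or "top"; returns a dict with "img" (400x640x3 uint8, red, green, blue), "range_z" (400x640 float32, m along the optical axis (not along the pixel's ray), 0 where there is no reading), "intrinsics" (3x3 intrinsics, pixels), "rvec" (rotation vector, rad) and "tvec" (3), from world to camera coordinates, as OpenCV has them. Camera axes: x right, y down, z forward; pixel columns grow to the right and rows downward; lengths in m; the calibration is good to about 2 mm. A picture is of the moment at which its call begins.
- ticket.close_job(): hands the job in, once; it reports no verdict.
The state is a dict: "t": time; "joint_positions": joint angles; "qvel": joint speeds; "effort": joint torques, N m; "tool_pos": TCP position; "orientation": TCP orientation; "ft_force": force on the tool from outside, world axes, zero at the start; "moment": the same for the moment, N m; "opening": finger opening in m.
Only numpy, scipy, OpenCV 4.12 (cv2) and the standard library are available. Lean on these libraries where they do the work, as an engineer would, in place of code of your own. Each camera call takes 0.05 s, during which the arm holds its last target.

## Working session

There is one attempt and no reset: what is moved stays moved. The work goes in short steps, Python scripts to look and compute and a shell command to move; the robot and the scene stay as the last step left them, time stands still between calls to the robot, and variables do not carry over. Pictures are saved under pics/ and viewed, and the job is handed in when it is done.

```bash
ls; mkdir -p pics
python3 - <<'E'
from station import env,cams
import cv2,numpy as np
print(env.read_state())
for n in("scene","top"):
    c=cams.read_camera(n); cv2.imwrite(f"pics/{n}0.png",c["img"][:,:,::-1]); np.savez(f"{n}0.npz",**c)
    print(n,c["intrinsics"],c["rvec"],c["tvec"])
E
```

```text
pics
{'t': 0.0, 'joint_positions': array([ 1.35879366,  0.68997942, -0.19451694,  1.56636782,  0.1572933 ,
        0.90246632, -0.21510214]), 'qvel': array([-0.00054906,  0.00149058, -0.00083204, -0.0009662 ,  0.00169441,
        0.00064417,  0.0003939 ]), 'effort': array([ 1.43527159e-04, -5.39604342e+01, -1.26631670e+00, -1.58540636e+01,
        9.11131036e-03,  9.48058034e-03, -8.74973438e-06]), 'tool_pos': array([ 0.1518813 , -0.60559408,  0.23048061]), 'orientation': array([ 9.92451610e-01,  1.22633457e-01, -1.72911619e-04, -8.98448086e-04]), 'ft_force': array([ 0.12576687, -0.09199866, -0.17391823]), 'moment': array([-0.00079943, -0.01687585,  0.01248018]), 'opening': 0.08532245618205513}
scene [[410.66996864   0.         312.39794078]
 [  0.         410.66996864 201.06498536]
 [  0.           0.           1.        ]] [ 1.38247759  1.95804962 -1.01107392] [ 0.16315482 -0.23735471  1.19760421]
top [[395.24334918   0.         319.12247625]
 [  0.         395.24334918 194.2468194 ]
 [  0.           0.           1.        ]] [ 2.03556179 -2.1619699   0.24815071] [0.03724254 0.61111163 0.66373814]
```

View pics/scene0.png

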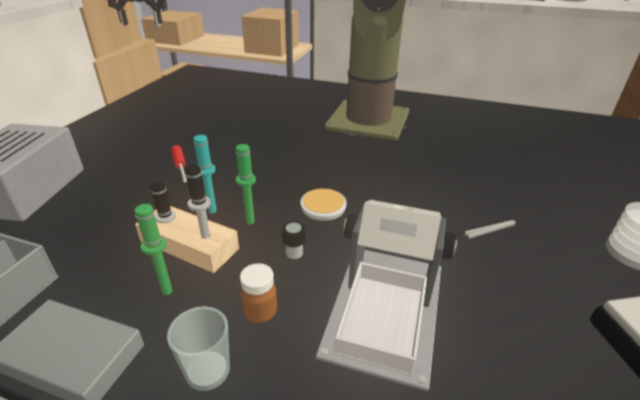

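View pics/top0.png

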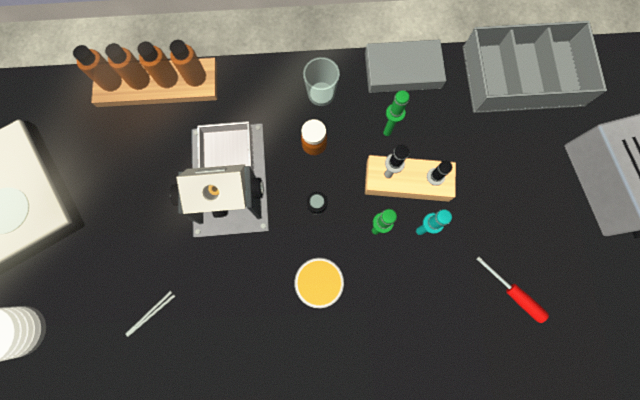

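The scene view shows the rack at about (188,237). A tall black-handled drift stands at (197,185) and a short one at (161,200). The green ones at (150,228) and (245,165) and the turquoise one at (203,155) are lookalikes. The stand is at (395,270), the dish at (324,204) and the eyepiece at (293,240). In the top view, the drifts are at (397,157) and (440,172), and the bore mouth is at (212,191).

```bash
cat > h.py <<'E'
import numpy as np,cv2
def load(n): return dict(np.load(n))
def Rt(c): return cv2.Rodrigues(c["rvec"])[0],c["tvec"].reshape(3)
def ray(c,u,v):
    R,t=Rt(c);K=c["intrinsics"];d=R.T@np.linalg.inv(K)@[u,v,1.];return -R.T@t,d
def onz(c,u,v,z):
    o,d=ray(c,u,v);return o+d*(z-o[2])/d[2]
def proj(c,p): 
    return cv2.projectPoints(np.array(p,float).reshape(-1,3),c["rvec"],c["tvec"],c["intrinsics"],None)[0].reshape(-1,2)
def cloud(c):
    R,t=Rt(c);K=c["intrinsics"];z=c["range_z"];v,u=np.mgrid[:z.shape[0],:z.shape[1]]
    P=np.stack([(u-K[0,2])/K[0,0]*z,(v-K[1,2])/K[1,1]*z,z],-1);W=(P-t)@R;W[z<=0]=np.nan;return W
E
python3 - <<'E'
from h import *
np.set_printoptions(precision=4,suppress=True)
for n in("scene0","top0"):
    c=load(n+".npz");print(n,"cam",ray(c,320,200)[0]); W=cloud(c)
    pts={"scene0":[(197,172),(197,185),(160,188),(147,212),(293,228),(324,204),(400,225)],"top0":[(401,152),(397,157),(446,167),(440,172),(317,202),(319,283),(212,175),(240,200),(185,200),(200,195),(225,150),(193,235),(267,230),(262,124)]}[n]
    for p in pts: print(p,W[p[1],p[0]])
    im=c["img"][:,:,::-1]
    crop=im[100:280,110:310] if n=="scene0" else im[110:250,150:300]
    cv2.imwrite(f"pics/{n}_crop.png",cv2.resize(crop,None,fx=4 if n=="top0" else 3,fy=4 if n=="top0" else 3,interpolation=cv2.INTER_CUBIC))
    if n=="top0": cv2.imwrite(f"pics/{n}_crop2.png",cv2.resize(im[130:220,350:470],None,fx=6,fy=6,interpolation=cv2.INTER_CUBIC))
E
```

```text
scene0 cam [1.1063 0.2159 0.4966]
(197, 172) [ 0.6581 -0.1279  0.1708]
(197, 185) [ 0.6639 -0.1279  0.1508]
(160, 188) [ 0.6465 -0.2175  0.1144]
(147, 212) [ 0.7617 -0.1412  0.1642]
(293, 228) [0.6062 0.006  0.0581]
(324, 204) [0.4656 0.0161 0.0157]
(400, 225) [0.6511 0.1835 0.1461]
top0 cam [0.4432 0.0078 0.7867]
(401, 152) [ 0.6506 -0.1362  0.1743]
(397, 157) [ 0.6438 -0.1297  0.1701]
(446, 167) [ 0.6378 -0.2265  0.1153]
(440, 172) [ 0.6317 -0.2177  0.1065]
(317, 202) [0.6005 0.0052 0.0586]
(319, 283) [0.4521 0.0104 0.0168]
(212, 175) [0.6344 0.1757 0.1605]
(240, 200) [0.5947 0.1345 0.1379]
(185, 200) [0.5991 0.2253 0.1429]
(200, 195) [0.6052 0.1992 0.1468]
(225, 150) [0.732  0.1887 0.0121]
(193, 235) [ 0.5608  0.2564 -0.0001]
(267, 230) [0.5608 0.1073 0.008 ]
(262, 124) [0.7875 0.1114 0.0067]
```

View pics/scene0_crop.png

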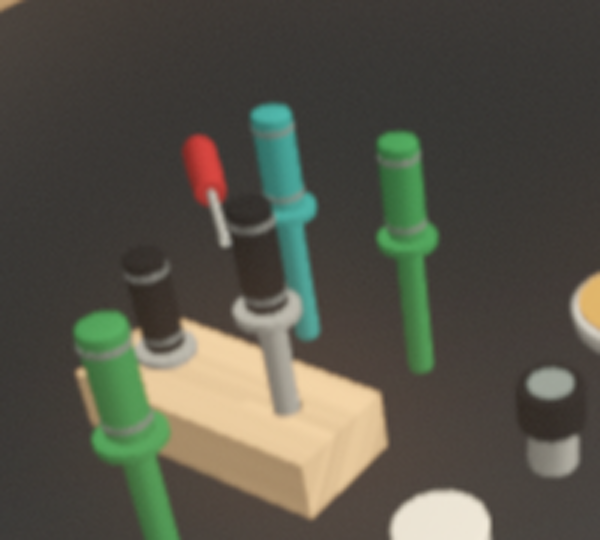

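View pics/top0_crop.png

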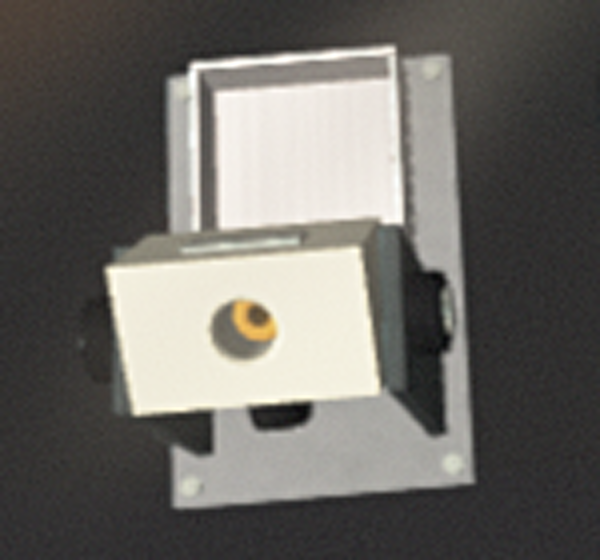

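View pics/top0_crop2.png

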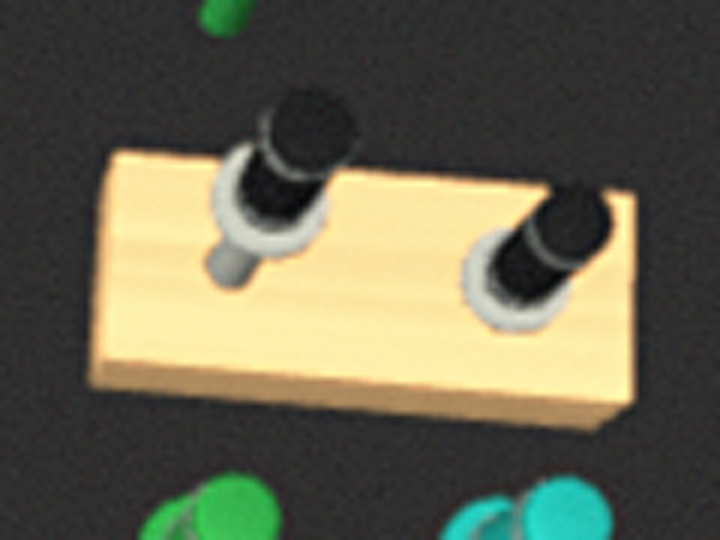

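Candidates for the long drift: black in top (397,157) / scene (197,185) and the shorter black one in top (440,172) / scene (161,200). The green ones are at top (398,105), (386,220) and the turquoise one at (437,222). In the crop, the left-hand black one shows a long stretch of steel rod above the rack and its top is at z≈0.175. That makes it the long drift. Next I'll measure it precisely.

Run:
```python
from h import *
np.set_printoptions(precision=4,suppress=True)
t=load("top0.npz");s=load("scene0.npz")
for n,c in(("top",t),("scene",s)):
    W=cloud(c);hsv=cv2.cvtColor(c["img"],cv2.COLOR_RGB2HSV)
    # drift: points in region with z>0.1
    for nm,ctr,zt in(("long",(0.645,-0.13),0.175),("short",(0.633,-0.22),0.116)):
        m=(np.hypot(W[...,0]-ctr[0],W[...,1]-ctr[1])<0.04)&(W[...,2]>zt-0.004)&(W[...,2]<zt+.006)
        v,u=np.nonzero(m);P=W[m]
        if len(P):
            (uc,vc),r=cv2.minEnclosingCircle(np.stack([u,v],-1).astype(np.float32))
            print(n,nm,"top n",len(P),"px",uc,vc,r,"z",np.median(P[:,2]),"mean",P.mean(0),"onz",onz(c,uc,vc,zt))
        # collar
        zc=zt-0.064
        m=(np.hypot(W[...,0]-ctr[0],W[...,1]-ctr[1])<0.04)&(abs(W[...,2]-zc)<.004)&(hsv[...,2]>110)
        P=W[m]
        if len(P)>4:
            (cx,cy),r=cv2.minEnclosingCircle(P[:,:2].astype(np.float32));print("   collar",len(P),cx,cy,r)
    # other green/turq tops
    g=((hsv[...,0]>40)&(hsv[...,0]<100)&(hsv[...,1]>120)&(W[...,2]>0.155)&(W[...,2]<0.2)).astype(np.uint8)
    k,l,st,ce=cv2.connectedComponentsWithStats(g)
    for i in range(1,k):
        if st[i,4]>10: print("  green",ce[i],np.median(W[l==i],0))
    # casting face
    m=(W[...,0]>0.55)&(W[...,0]<0.66)&(W[...,1]>0.12)&(W[...,1]<0.25)&(W[...,2]>0.12)&(hsv[...,1]<45)&(hsv[...,2]>200)
    m=cv2.erode(m.astype(np.uint8),np.ones((3,3)))>0
    P=W[m]
    if len(P)>50:
        c0=P.mean(0);nrm=np.linalg.svd(P-c0,full_matrices=False)[2][2];nrm*=np.sign(nrm[2])
        print("  face",len(P),c0,"n",nrm,"tilt",np.degrees(np.arccos(nrm[2])),"az",np.degrees(np.arctan2(nrm[1],nrm[0])),"rms",((P-c0)@nrm).std())
        if n=="top":
            mm=m.astype(np.uint8);cs,h=cv2.findContours(((hsv[...,1]<70)&(hsv[...,2]>175)&(W[...,2]>.12)&(W[...,1]>0.1)&(W[...,1]<.27)&(W[...,0]<.66)).astype(np.uint8),cv2.RETR_CCOMP,cv2.CHAIN_APPROX_NONE)
            for q,hh in zip(cs,h[0]):
                if len(q)>15:
                    e=cv2.fitEllipse(q);print("   contour",hh[3],len(q),e,cv2.minAreaRect(q)); print("    onz.147",onz(c,*e[0],.147))
t["d"]=0
# stand base corners top view by hsv
for px in [(207,127),(262,124.5),(268.5,231),(193,237)]: print(px,onz(t,*px,.008))
```

```text
top long top n 159 px 401.875 151.1875 7.214723110198975 z 0.17491245712665585 mean [ 0.6515 -0.1375  0.1749] onz [ 0.6516 -0.1376  0.175 ]
   collar 130 0.6518056392669678 -0.13799458742141724 0.017782486975193024
top short top n 135 px 445.73077392578125 166.5 6.749411106109619 z 0.11602498507032044 mean [ 0.6383 -0.2262  0.1159] onz [ 0.6385 -0.2259  0.116 ]
   collar 119 0.63847416639328 -0.22658409178256989 0.01801694557070732
  green [402.      96.7972] [ 0.7531 -0.1507  0.1649]
  green [388.9064 216.0936] [ 0.5477 -0.1076  0.1651]
  green [443.7833 216.7889] [ 0.5412 -0.1943  0.1649]
  face 1769 [0.6088 0.1807 0.1476] n [-0.4992 -0.0113  0.8664] tilt 29.95521239724033 az -178.70116718741798 rms 0.0010472462825923134
   contour -1 195 ((210.7403564453125, 192.08355712890625), (42.09539031982422, 76.0896224975586), 87.0263900756836) ((210.5563201904297, 192.14727783203125), (37.81382751464844, 64.5823745727539), 85.03025817871094)
    onz.147 [0.609  0.1813 0.147 ]
   contour 0 46 ((210.47064208984375, 191.9698028564453), (15.778857231140137, 17.56850242614746), 88.9379348754882
[... 408 characters left out ...]
192.5 169.5 7.648629188537598 z 0.17412813925932483 mean [ 0.6572 -0.136   0.1739] onz [ 0.6598 -0.1339  0.175 ]
   collar 155 0.6558706760406494 -0.1367550939321518 0.018271220847964287
scene short top n 100 px 157.5 186.0 6.800835609436035 z 0.11495424372243573 mean [ 0.6436 -0.2246  0.1148] onz [ 0.6446 -0.2235  0.116 ]
   collar 128 0.6428946256637573 -0.22550015151500702 0.01828274503350258
  green [200.1071 138.881 ] [ 0.548  -0.1928  0.1638]
  green [242.131  148.0833] [ 0.5537 -0.1062  0.1638]
  green [142.8131 209.0935] [ 0.7583 -0.1505  0.1645]
(207, 127) [0.7872 0.2274 0.008 ]
(262, 124.5) [0.7858 0.1112 0.008 ]
(268.5, 231) [0.5586 0.1044 0.008 ]
(193, 237) [0.5557 0.2537 0.008 ]
```

Both views agree on the long drift to about 4 mm, at roughly (0.652,-0.138). Its top is at 0.175, and the two drifts are 90 mm apart, as described. The casting face tilts 29.96°, and its mouth is at (0.609,0.1815,0.147). Next I'll write a planning helper for the moves.

```bash
cat >> h.py <<'E'
from scipy.spatial.transform import Rotation as Ro
def state():
    from station import env
    return env.read_state()
def plan(p,R):
    s=state();R0=Ro.from_quat(s["orientation"]);np.set_printoptions(precision=4,suppress=True)
    print("t",round(s["t"],2),"tcp",s["tool_pos"],"F",s["ft_force"],"open",s["opening"])
    print("shift mm",np.round(R0.inv().apply(np.array(p)-s["tool_pos"])*1e3,1),"rot",np.round((R0.inv()*R).as_rotvec(),3))
def toolR(az,tilt):  # tool z tilted: points toward +stand x by tilt
    xs=np.array([np.cos(az),np.sin(az),0]);z=np.sin(tilt)*xs-np.cos(tilt)*np.array([0,0,1.])
    y=np.array([np.sin(az),-np.cos(az),0]);x=np.cross(y,z);return Ro.from_matrix(np.stack([x,y,z],1))
E
python3 - <<'E'
from h import *
plan([.653,-.1375,.24],toolR(np.radians(1.5),0))
s=load("scene0.npz");W=cloud(s);hsv=cv2.cvtColor(s["img"],cv2.COLOR_RGB2HSV)
# toaster/obstacle max heights along way
for n in("scene0","top0"):
    W=cloud(load(n+".npz"));m=(W[...,2]>.18)&(W[...,2]<.5)&(W[...,0]>.1)&(W[...,0]<.8)&(abs(W[...,1])<.7)
    print(n,m.sum(), W[m][::40] if m.sum() else "")
W=cloud(load("top0.npz"));print("jar",W[130,314])
E
```

```text
t 0.1 tcp [ 0.1519 -0.6056  0.2305] F [ 0.0495  0.5965 -0.485 ] open 0.08488082786388254
shift mm [ 600.  -332.1   -9. ] rot [-0.002  0.     0.22 ]
scene0 633 [[ 0.1813 -0.674   0.3065]
 [ 0.1572 -0.5616  0.3093]
 [ 0.1585 -0.6052  0.3046]
 [ 0.1753 -0.6423  0.3027]
 [ 0.1791 -0.6655  0.2996]
 [ 0.1813 -0.661   0.2978]
 [ 0.1759 -0.6637  0.2944]
 [ 0.1769 -0.6505  0.293 ]
 [ 0.1577 -0.6494  0.2875]
 [ 0.1451 -0.5326  0.2903]
 [ 0.1662 -0.6546  0.2789]
 [ 0.1528 -0.5546  0.2782]
 [ 0.1712 -0.6575  0.2673]
 [ 0.1552 -0.5591  0.2662]
 [ 0.1335 -0.5554  0.2575]
 [ 0.1515 -0.5589  0.2532]]
top0 0 
jar [0.7382 0.0027 0.0764]
```

```bash
python3 -m inch '[[[300,-166,-30],[0,0,0.22],0.7],[[300,-166,-30],[0,0,0.22],0.7],[[300,-166,-30],[0,0,0.22],0.7],[[300,-166,-30],[0,0,0.22],0.7],[[300,-166,-30],[0,0,0.22],0.7],[[300,-166,-30],[0,0,0.22],0.7],[[300,-166,-30],[0,0,0.22],0.7],[[300,-166,-30],[0,0,0.22],0.7]]' 40
python3 -c "
from h import *
plan([.653,-.1375,.24],toolR(np.radians(1.5),0))"
```

```text
t: 0.77
tool_pos: [0.3957, -0.3778, 0.2603]
orientation: [1.0, 0.013, -0.0, -0.0]
ft_force: [0.7, -0.2, 0.8]
opening: 0.0598
t 0.77 tcp [ 0.3957 -0.3778  0.2603] F [ 0.6879 -0.1523  0.7661] open 0.05977038936859235
shift mm [ 263.4 -233.6   20.2] rot [-0.     0.001 -0.   ]
```

```bash
python3 -m inch '[[[262,-232,20],[0,0,0],0.7],[[262,-232,20],[0,0,0],0.7],[[262,-232,20],[0,0,0],0.7],[[262,-232,20],[0,0,0],0.7],[[262,-232,20],[0,0,0],0.7],[[262,-232,20],[0,0,0],0.7],[[262,-232,20],[0,0,0],0.7],[[262,-232,20],[0,0,0],0.7]]' 40
python3 -m inch '[[[0,0,0],[0,0,0],0.7],[[0,0,0],[0,0,0],0.7]]'
python3 -c "
from h import *
plan([.653,-.1375,.24],toolR(np.radians(1.5),0))"
```

```text
t: 1.43
tool_pos: [0.639, -0.1508, 0.2408]
orientation: [1.0, 0.013, -0.001, -0.0]
ft_force: [1.1, -1.2, 0.7]
opening: 0.0599
t: 1.6
tool_pos: [0.6395, -0.1484, 0.2401]
orientation: [1.0, 0.016, -0.0, -0.001]
ft_force: [-0.1, 0.3, 0.2]
opening: 0.0595
t 1.6 tcp [ 0.6395 -0.1484  0.2401] F [-0.0721  0.2551  0.1949] open 0.05945658421586148
shift mm [ 13.8 -10.5   0.2] rot [-0.002  0.001  0.006]
```

```bash
python3 -m inch '[[[14,-10.5,0],[0,0,0],0.7],[[14,-10.5,0],[0,0,0],0.7],[[14,-10.5,0],[0,0,0],0.7]]'
python3 - <<'E'
from h import *
from station import cams
plan([.653,-.1375,.24],toolR(np.radians(1.5),0))
for n in("scene","top"):
    c=cams.read_camera(n);np.savez(n+"1.npz",**c);im=c["img"][:,:,::-1].copy()
    p=proj(c,[state()["tool_pos"]])[0];print(n,p)
    u,v=map(int,proj(c,[.652,-.138,.15])[0]);im=im[max(v-70,0):v+80,max(u-100,0):u+100]
    cv2.imwrite(f"pics/{n}1.png",cv2.resize(im,None,fx=3,fy=3,interpolation=cv2.INTER_CUBIC))
E
```

```text
t: 1.85
tool_pos: [0.6512, -0.1424, 0.241]
orientation: [1.0, 0.013, -0.0, 0.0]
ft_force: [0.5, 1.2, 1.0]
opening: 0.0601
t 1.85 tcp [ 0.6512 -0.1424  0.241 ] F [0.5231 1.1814 0.9715] open 0.06011550645986931
shift mm [ 1.9 -4.8  1. ] rot [ 0.     0.001 -0.001]
scene [182.9942 126.1221]
top [414.9699 136.4005]
```

View pics/scene1.png

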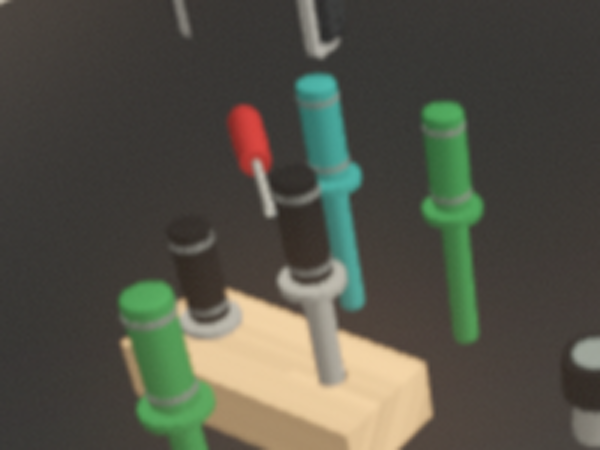

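View pics/top1.png

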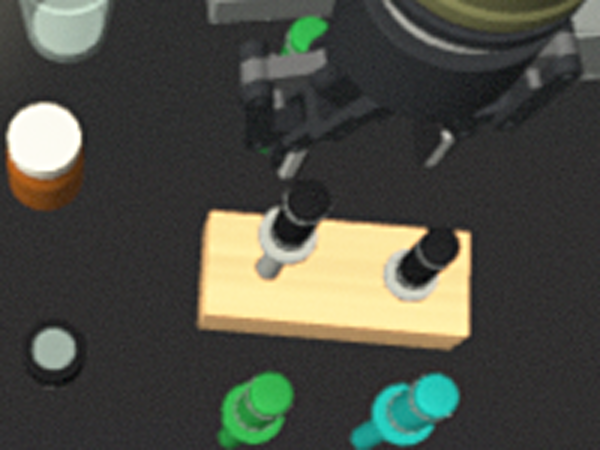

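Run:
```python
from h import *
np.set_printoptions(precision=4,suppress=True)
for n in("scene1","top1"):
    W=cloud(load(n+".npz"));m=(W[...,2]>.222)&(W[...,2]<.262)&(abs(W[...,0]-.65)<.06)&(abs(W[...,1]+.14)<.09)
    k,l,st,ce=cv2.connectedComponentsWithStats(m.astype(np.uint8))
    for i in range(1,k):
        if st[i,4]>8: P=W[l==i];print(n,ce[i],st[i,4],"min",P.min(0),"max",P.max(0))
```

```text
scene1 [160.5163 115.7451] 153 min [ 0.6406 -0.1857  0.2462] max [ 0.6648 -0.1713  0.2619]
scene1 [201.8976 122.5433] 127 min [ 0.644  -0.1136  0.2456] max [ 0.6631 -0.0988  0.262 ]
top1 [439.3833 133.95  ] 60 min [ 0.6385 -0.1809  0.2474] max [ 0.6603 -0.1734  0.2615]
top1 [393.4 141.2] 30 min [ 0.637 -0.114  0.248] max [ 0.6431 -0.1016  0.2618]
```

Comparing the finger depths with the TCP shows an x bias of about +2 mm in the scene camera and −2 mm in the top camera. That puts the drift at (0.6537,-0.137). Next I'll centre on it and descend.

```bash
python3 -m inch '[[[2,-5,0],[0,0,0],0.7],[[2,-5,0],[0,0,0],0.7],[[2,-5,0],[0,0,0],0.7]]'
python3 -c "
from h import *
plan([.6537,-.137,.126],toolR(np.radians(1.5),0))"
```

```text
t: 2.2
tool_pos: [0.6536, -0.1365, 0.2415]
orientation: [1.0, 0.013, -0.0, -0.0]
ft_force: [0.1, -0.6, 0.2]
opening: 0.0603
t 2.2 tcp [ 0.6536 -0.1365  0.2415] F [ 0.1446 -0.5863  0.1523] open 0.06033469732716454
shift mm [  0.1   0.5 115.5] rot [-0.  0. -0.]
```

```bash
python3 -m inch '[[[0,0,25],[0,0,0],0.7],[[0,0,50],[0,0,0],0.7],[[0,0,75],[0,0,0],0.7],[[0,0,95],[0,0,0],0.7],[[0,0,110],[0,0,0],0.7],[[0,0,115],[0,0,0],0.7],[[0,0,115],[0,0,0],0.7],[[0,0,115],[0,0,0],0.7]]'
python3 -m inch '[[[0,0,0],[0,0,0],0.2],[[0,0,0],[0,0,0],0.2],[[0,0,0],[0,0,0],0],[[0,0,0],[0,0,0],0],[[0,0,0],[0,0,0],0],[[0,0,0],[0,0,0],0],[[0,0,0],[0,0,0],0],[[0,0,0],[0,0,0],0]]' 60
python3 -c "
from h import *
plan([.6537,-.137,.126],toolR(np.radians(1.5),0))"
```

```text
t: 2.87
tool_pos: [0.6542, -0.1369, 0.127]
orientation: [1.0, 0.013, 0.0, 0.0]
ft_force: [0.3, 0.2, 0.5]
opening: 0.0598
t: 3.53
tool_pos: [0.6546, -0.1369, 0.1276]
orientation: [1.0, 0.013, 0.001, 0.0]
ft_force: [-0.5, 1.1, 5.2]
opening: 0.0228
t 3.53 tcp [ 0.6546 -0.1369  0.1276] F [-0.5291  1.0565  5.2339] open 0.022839010655324274
shift mm [-1.   0.1  1.6] rot [ 0.001 -0.002 -0.   ]
```

```bash
python3 -m inch '[[[0,0,-10],[0,0,0],0],[[0,0,-30],[0,0,0],0],[[0,0,-60],[0,0,0],0],[[0,0,-95],[0,0,0],0],[[0,0,-130],[0,0,0],0],[[0,0,-160],[0,0,0],0],[[0,0,-185],[0,0,0],0],[[0,0,-195],[0,0,0],0]]'
python3 -m inch '[[[0,0,0],[0,0,0],0],[[0,0,0],[0,0,0],0]]'
python3 - <<'E'
from h import *
from station import cams
az=np.radians(1.5);R=toolR(az,np.pi/6);n=-R.as_matrix()[:,2];M=np.array([.611,.182,.147])
print("n",n);plan(M+n*.176,R)
for q in("scene","top"):
    c=cams.read_camera(q);np.savez(q+"2.npz",**c);cv2.imwrite(f"pics/{q}2.png",c["img"][:,:,::-1])
E
```

```text
t: 4.2
tool_pos: [0.6551, -0.1369, 0.3258]
orientation: [1.0, 0.013, 0.003, 0.0]
ft_force: [0.7, -0.1, -1.5]
opening: 0.0225
t: 4.37
tool_pos: [0.653, -0.1365, 0.3202]
orientation: [1.0, 0.013, -0.001, -0.0]
ft_force: [-0.7, -0.4, -3.3]
opening: 0.0224
n [-0.49982866 -0.01308847  0.8660254 ]
t 4.37 tcp [ 0.653  -0.1365  0.3202] F [-0.6623 -0.4004 -3.2683] open 0.022399495730717128
shift mm [-121.7 -319.5   21.1] rot [-0.     0.526 -0.   ]
```

View pics/scene2.png

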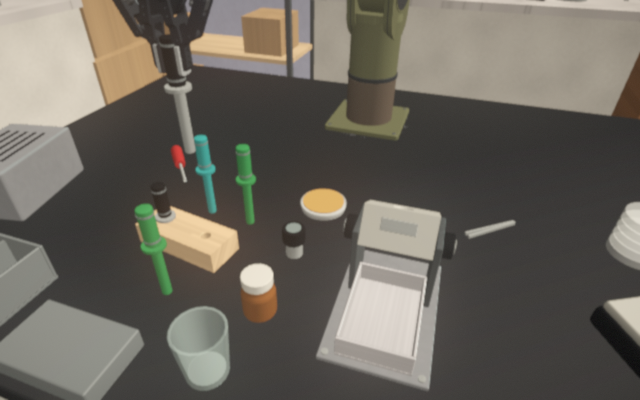

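The long drift is held in the gripper, with its tip at about (190,150). The short one is still in the rack at (162,205). Next I'll carry it over while tilting.

```bash
python3 -m inch '[[[-15,-35,0],[0,0.06,0],0],[[-30,-75,0],[0,0.13,0],0],[[-45,-115,0],[0,0.2,0],0],[[-60,-155,2],[0,0.27,0],0],[[-75,-195,5],[0,0.34,0],0],[[-90,-235,10],[0,0.41,0],0],[[-105,-275,15],[0,0.47,0],0],[[-121,-318,20],[0,0.526,0],0]]'
python3 -m inch '[[[0,0,0],[0,0,0],0],[[0,0,0],[0,0,0],0],[[0,0,0],[0,0,0],0]]'
python3 - <<'E'
from h import *
from station import cams
az=np.radians(1.5);R=toolR(az,np.pi/6);n=-R.as_matrix()[:,2];M=np.array([.611,.182,.147])
plan(M+n*.176,R)
for q in("scene","top"):
    c=cams.read_camera(q);np.savez(q+"3.npz",**c)
    print(q,"pred tip",proj(c,[state()["tool_pos"]-n*.116,state()["tool_pos"]-n*.021]))
    u,v=map(int,proj(c,[.6,.18,.2])[0]);im=c["img"][:,:,::-1][max(v-90,0):v+90,max(u-110,0):u+110];print("crop",max(u-110,0),max(v-90,0))
    cv2.imwrite(f"pics/{q}3.png",cv2.resize(im,None,fx=3,fy=3,interpolation=cv2.INTER_CUBIC))
E
```

```text
t: 5.13
tool_pos: [0.5424, 0.1311, 0.3031]
orientation: [0.971, 0.013, 0.24, 0.0]
ft_force: [0.5, 0.1, -3.9]
opening: 0.0228
t: 5.38
tool_pos: [0.5453, 0.1284, 0.3041]
orientation: [0.971, 0.012, 0.24, 0.002]
ft_force: [0.9, -0.5, -2.1]
opening: 0.023
t 5.38 tcp [0.5453 0.1284 0.3041] F [ 0.9415 -0.4737 -2.1224] open 0.023045717432294697
shift mm [-20.7 -51.8  -6.1] rot [0.01  0.039 0.001]
scene pred tip [[371.9526 164.9996]
 [383.8242  97.041 ]]
crop 298 82
top pred tip [[235.5353 184.0506]
 [223.5771 203.1919]]
crop 92 99
```

View pics/scene3.png

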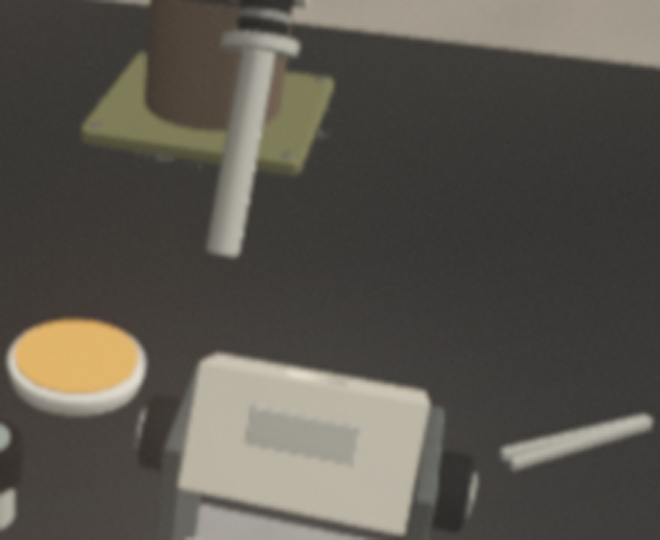

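View pics/top3.png

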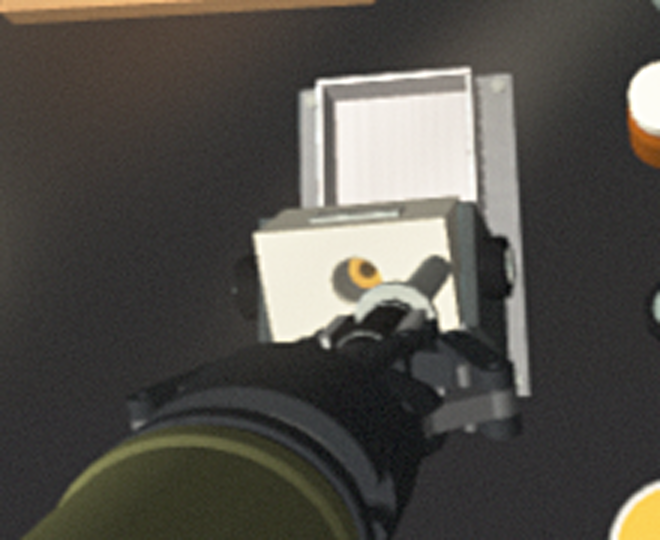

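The predicted and seen tip positions agree: scene (372,165) against (373,165), top (235.5,184) against about (236,186). Next is the remaining shift.

```bash
python3 -m inch '[[[-7,-17,-2],[0.003,0.013,0],0],[[-14,-34,-4],[0.007,0.026,0],0],[[-21,-52,-6],[0.01,0.039,0],0],[[-21,-52,-6],[0.01,0.039,0],0],[[-21,-52,-6],[0.01,0.039,0],0],[[-21,-52,-6],[0.01,0.039,0],0]]'
python3 - <<'E'
from h import *
from station import cams
az=np.radians(1.5);R=toolR(az,np.pi/6);n=-R.as_matrix()[:,2];M=np.array([.611,.182,.147])
plan(M+n*.176,R)
s=state();a=-Ro.from_quat(s["orientation"]).as_matrix()[:,2]
for q in("scene","top"):
    c=cams.read_camera(q);np.savez(q+"4.npz",**c)
    print(q,"pred tip",proj(c,[s["tool_pos"]-a*.116,s["tool_pos"]-a*.021,M]))
    u,v=map(int,proj(c,[.6,.18,.2])[0]);im=c["img"][:,:,::-1][max(v-90,0):v+90,max(u-110,0):u+110];print("crop",max(u-110,0),max(v-90,0))
    cv2.imwrite(f"pics/{q}4.png",cv2.resize(im,None,fx=3,fy=3,interpolation=cv2.INTER_CUBIC))
    W=cloud(c)
    # rod points: near predicted axis
    d=W-s["tool_pos"];ax=d@a;off=d-ax[...,None]*a;r=np.linalg.norm(off,axis=-1)
    for lo,hi in((-.114,-.09),(-.09,-.06),(-.06,-.03)):
        m=(r<.018)&(ax>lo)&(ax<hi)
        P=off[m]
        if m.sum()>10:
            Rt_=Ro.from_quat(s["orientation"]).as_matrix();L=P@Rt_
            print("  rod",lo,m.sum(),"tool x range",L[:,0].min(),L[:,0].max(),"y",np.percentile(L[:,1],[1,50,99]))
    if q=="scene":
        m=(W[...,0]>.63)&(W[...,0]<.69)&(W[...,1]>.12)&(W[...,1]<.25)&(W[...,2]>.1)&(W[...,2]<.16)&(c["img"].min(-1)>150)
        P=W[m];print("casting front y",np.percentile(P[:,1],[1,99]),"x",np.percentile(P[:,0],[1,99]),"z max",P[:,2].max(),P[P[:,2].argmax()])
E
```

```text
t: 5.98
tool_pos: [0.5243, 0.1782, 0.3004]
orientation: [0.965, 0.011, 0.26, -0.004]
ft_force: [-0.0, -0.9, -2.5]
opening: 0.0228
t 5.98 tcp [0.5243 0.1782 0.3004] F [-0.0311 -0.9309 -2.489 ] open 0.02283787371322311
shift mm [-1.6 -1.5  0.2] rot [ 0.001 -0.003 -0.003]
scene pred tip [[410.2123 166.4214]
 [422.7234  99.1298]
 [403.7223 207.9319]]
crop 298 82
  rod -0.114 194 tool x range 0.0005485484792447067 0.009135995444464425 y [-0.0067  0.0005  0.0084]
  rod -0.09 244 tool x range -0.003064735518372681 0.009454005056829423 y [-0.0068  0.0005  0.0085]
  rod -0.06 253 tool x range -0.0014958829963010404 0.009830515051849814 y [-0.0068  0.0006  0.0084]
casting front y [0.1312 0.2322] x [0.6361 0.6677] z max 0.15999970068995265 [0.6396 0.2162 0.16  ]
top pred tip [[202.3176 200.6626]
 [184.3991 223.0176]
 [210.3276 190.959 ]]
crop 92 99
  rod -0.114 68 tool x range -0.006887577436887405 0.006150929100680933 y [-0.0014  0.0069  0.0096]
  rod -0.09 94 tool x range -0.006892851218263836 0.006121561988648964 y [-0.0038  0.0067  0.0095]
  rod -0.06 54 tool x range -0.006834499020160635 0.006376161847518717 y [-0.0026  0.007   0.0095]
```

View pics/scene4.png

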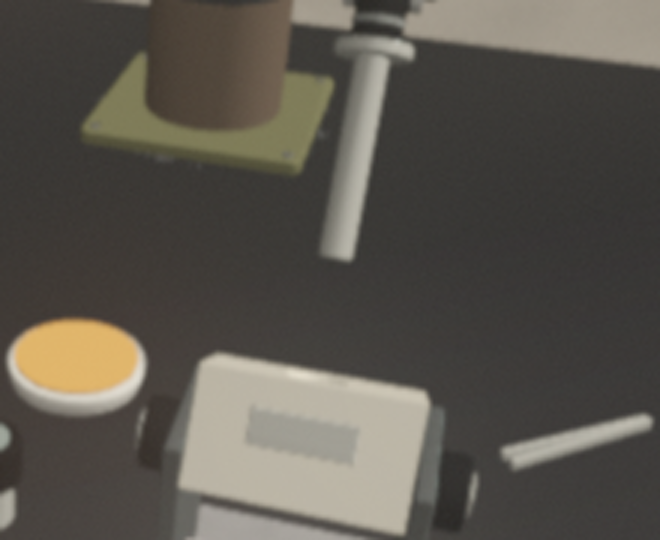

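View pics/top4.png

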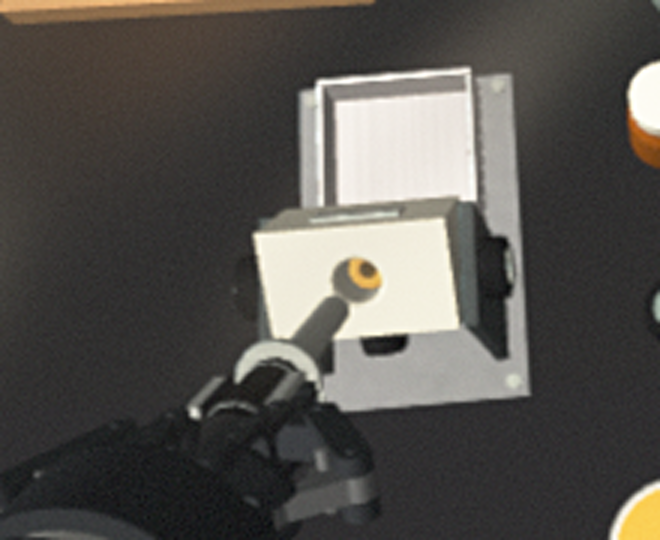

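```bash
python3 -m inch '[[[-1.5,-1.5,10],[0,-0.003,-0.003],0],[[-1.5,-1.5,25],[0,-0.003,-0.003],0],[[-1.5,-1.5,40],[0,-0.003,-0.003],0],[[-1.5,-1.5,50],[0,-0.003,-0.003],0],[[-1.5,-1.5,50],[0,-0.003,-0.003],0],[[-1.5,-1.5,50],[0,-0.003,-0.003],0]]'
python3 - <<'E'
from h import *
from station import cams
az=np.radians(1.5);R=toolR(az,np.pi/6);n=-R.as_matrix()[:,2];M=np.array([.611,.182,.147])
plan(M+n*.116,R)
s=state();a=-Ro.from_quat(s["orientation"]).as_matrix()[:,2]
for q in("scene","top"):
    c=cams.read_camera(q);np.savez(q+"5.npz",**c)
    u,v=map(int,proj(c,[.6,.18,.17])[0]);im=c["img"][:,:,::-1][max(v-60,0):v+60,max(u-70,0):u+70]
    cv2.imwrite(f"pics/{q}5.png",cv2.resize(im,None,fx=4,fy=4,interpolation=cv2.INTER_CUBIC))
E
```

```text
t: 6.58
tool_pos: [0.5494, 0.183, 0.26]
orientation: [0.967, 0.011, 0.255, -0.003]
ft_force: [-0.3, 0.6, -1.4]
opening: 0.0227
t 6.58 tcp [0.5494 0.183  0.26  ] F [-0.2794  0.6093 -1.3883] open 0.022702917130571834
shift mm [-3.1  2.6 12.7] rot [ 0.002  0.008 -0.002]
```

View pics/scene5.png

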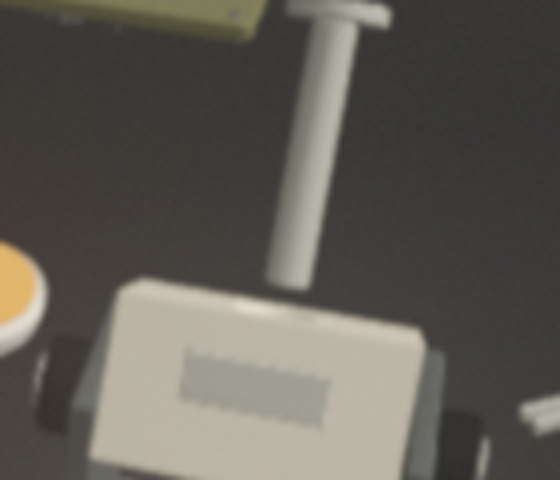

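View pics/top5.png

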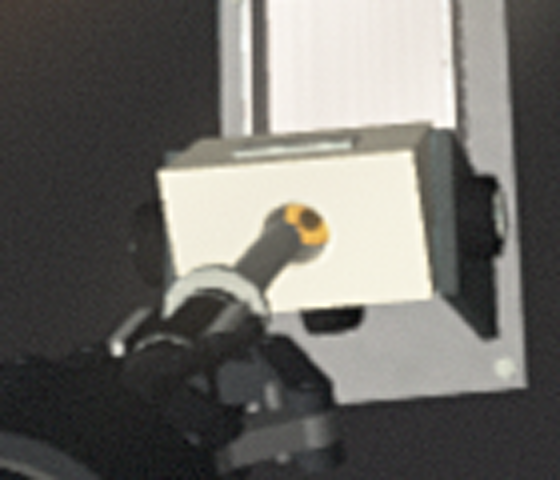

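```bash
python3 -m inch '[[[-2,2,2],[0,0.006,0],0],[[-2,2,2],[0,0.006,0],0],[[-2,2,2],[0,0.006,0],0],[[-2,2,2],[0,0.006,0],0],[[-2,2,2],[0,0.006,0],0],[[-2,2,2],[0,0.006,0],0]]'
python3 - <<'E'
from h import *
from station import cams
az=np.radians(1.5);R=toolR(az,np.pi/6);n=-R.as_matrix()[:,2];M=np.array([.611,.182,.147])
plan(M+n*.116,R)
c=cams.read_camera("top");plan(M+n*.116,R)
im=c["img"][:,:,::-1][140:240,150:270]
cv2.imwrite(f"pics/top6.png",cv2.resize(im,None,fx=6,fy=6,interpolation=cv2.INTER_CUBIC))
E
```

```text
t: 7.18
tool_pos: [0.5494, 0.183, 0.261]
orientation: [0.967, 0.014, 0.256, -0.002]
ft_force: [0.2, 0.6, -3.5]
opening: 0.0227
t 7.18 tcp [0.5494 0.183  0.261 ] F [ 0.2421  0.6234 -3.5135] open 0.022679425167972864
shift mm [-3.6  2.6 13.6] rot [0.003 0.006 0.003]
t 7.23 tcp [0.5494 0.183  0.261 ] F [-0.1017 -0.0782 -2.2451] open 0.022856381906261592
shift mm [-3.6  2.5 13.5] rot [0.003 0.006 0.003]
```

View pics/top6.png

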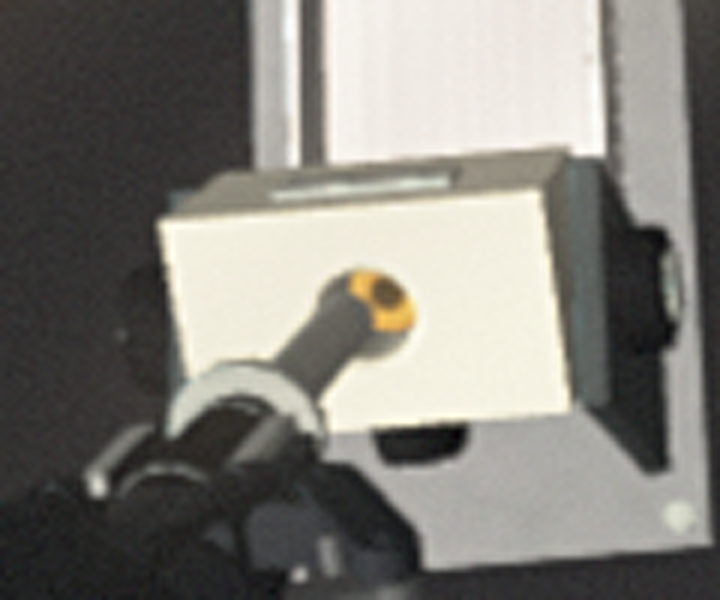

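```bash
python3 -m inch '[[[-3.5,2.5,0],[0.003,0.006,0],0],[[-3.5,2.5,0],[0.003,0.006,0],0],[[-3.5,2.5,0],[0.003,0.006,0],0],[[-3.5,2.5,0],[0.003,0.006,0],0]]'
python3 - <<'E'
from h import *
az=np.radians(1.5);R=toolR(az,np.pi/6);n=-R.as_matrix()[:,2];M=np.array([.611,.182,.147])
plan(M+n*.116,R)
E
```

```text
t: 7.57
tool_pos: [0.5478, 0.1813, 0.2627]
orientation: [0.967, 0.014, 0.256, -0.002]
ft_force: [-0.3, 0.4, -2.4]
opening: 0.0225
t 7.57 tcp [0.5478 0.1813 0.2627] F [-0.2911  0.3656 -2.3729] open 0.022492742403173564
shift mm [-3.   0.9 15.8] rot [0.002 0.005 0.003]
```

```bash
python3 -m inch '[[[-2.5,0.5,0],[0.002,0.004,0],0],[[-2.5,0.5,0],[0.002,0.004,0],0],[[-2.5,0.5,0],[0.002,0.004,0],0],[[-2.5,0.5,0],[0.002,0.004,0],0]]'
python3 - <<'E'
from h import *
az=np.radians(1.5);R=toolR(az,np.pi/6);n=-R.as_matrix()[:,2];M=np.array([.611,.182,.147])
plan(M+n*.116,R)
E
```

```text
t: 7.9
tool_pos: [0.5464, 0.1815, 0.2636]
orientation: [0.966, 0.014, 0.256, -0.002]
ft_force: [0.5, -0.4, -2.9]
opening: 0.0228
t 7.9 tcp [0.5464 0.1815 0.2636] F [ 0.548  -0.3826 -2.8973] open 0.02281778367026955
shift mm [-2.3  1.2 17.2] rot [0.001 0.005 0.003]
```

```bash
python3 -m inch '[[[0,0,0],[0,0,0],0],[[0,0,0],[0,0,0],0],[[0,0,0],[0,0,0],0],[[0,0,0],[0,0,0],0],[[0,0,0],[0,0,0],0],[[0,0,0],[0,0,0],0]]'
python3 - <<'E'
from h import *
np.set_printoptions(precision=4,suppress=True)
az=np.radians(1.5);R=toolR(az,np.pi/6);n=-R.as_matrix()[:,2];M=np.array([.611,.182,.147])
plan(M+n*.116,R)
print(state()["joint_positions"])
E
```

```text
t: 8.4
tool_pos: [0.5465, 0.1815, 0.2636]
orientation: [0.966, 0.014, 0.256, -0.002]
ft_force: [0.8, -0.5, -3.6]
opening: 0.0228
t 8.4 tcp [0.5465 0.1815 0.2636] F [ 0.7539 -0.4568 -3.5858] open 0.022825979130248447
shift mm [-2.3  1.1 17.3] rot [0.001 0.005 0.003]
[-0.8319  0.4921  0.4344  2.184   0.6269  0.0433 -2.6541]
```

Joint 6 (0.043) and joint 7 (−2.654) are at their range limits, which explains the incomplete moves. The drift is round, so I can turn about the tool z axis to free joint 7. I'll test a small turn first.

```bash
python3 -m inch '[[[0,0,0],[0,0,0.1],0],[[0,0,0],[0,0,0.15],0],[[0,0,0],[0,0,0.15],0],[[0,0,0],[0,0,0.15],0]]'
python3 - <<'E'
from h import *
az=np.radians(1.5);R=toolR(az,np.pi/6);n=-R.as_matrix()[:,2];M=np.array([.611,.182,.147])
plan(M+n*.116,R)
print(state()["joint_positions"])
E
```

```text
t: 8.73
tool_pos: [0.5466, 0.1816, 0.2641]
orientation: [0.965, -0.058, 0.255, -0.021]
ft_force: [0.3, 0.5, -2.5]
opening: 0.0226
t 8.73 tcp [0.5466 0.1816 0.2641] F [ 0.2957  0.4699 -2.5387] open 0.02256164285169722
shift mm [-2.5  1.7 17.6] rot [ 0.002  0.006 -0.145]
[-0.8384  0.493   0.4445  2.182   0.4784  0.0434 -2.6541]
```

```bash
python3 -m inch '[[[0,0,0],[0,0,-0.1],0],[[0,0,0],[0,0,-0.2],0],[[0,0,0],[0,0,-0.3],0],[[0,0,0],[0,0,-0.4],0],[[0,0,0],[0,0,-0.5],0],[[0,0,0],[0,0,-0.5],0],[[0,0,0],[0,0,-0.5],0]]'
python3 - <<'E'
from h import *
az=np.radians(1.5);R=toolR(az,np.pi/6);n=-R.as_matrix()[:,2];M=np.array([.611,.182,.147])
plan(M+n*.116,R)
print(state()["joint_positions"])
E
```

```text
t: 9.32
tool_pos: [0.5467, 0.1816, 0.2641]
orientation: [0.95, 0.181, 0.253, 0.042]
ft_force: [0.3, 0.3, -2.4]
opening: 0.0223
t 9.32 tcp [0.5467 0.1816 0.2641] F [ 0.3206  0.3399 -2.377 ] open 0.022257901012672734
shift mm [-3.   0.3 17.6] rot [0.    0.006 0.351]
[-0.821   0.4886  0.4172  2.1814  0.7246  0.0528 -2.4029]
```

```bash
python3 -m inch '[[[-3,0,2],[0,0.006,0],0],[[-3,0,4],[0,0.006,0],0],[[-3,0,6],[0,0.006,0],0],[[-3,0,6],[0,0.006,0],0],[[-3,0,6],[0,0.006,0],0]]'
python3 - <<'E'
from h import *
az=np.radians(1.5);R=toolR(az,np.pi/6);n=-R.as_matrix()[:,2];M=np.array([.611,.182,.147])
plan(M+n*.116,R)
print(state()["joint_positions"])
E
```

```text
t: 9.73
tool_pos: [0.5483, 0.1814, 0.2598]
orientation: [0.949, 0.18, 0.253, 0.042]
ft_force: [-0.6, -0.2, -2.8]
opening: 0.0227
t 9.73 tcp [0.5483 0.1814 0.2598] F [-0.5717 -0.2488 -2.7846] open 0.022730974246071598
shift mm [-2.3  0.3 13.1] rot [0.    0.004 0.35 ]
[-0.8122  0.4974  0.409   2.1851  0.9748  0.0432 -2.6551]
```

Joint 6 sits at its lower stop because the forearm is nearly parallel to the tool. I'll fit a simple kinematic model to the recorded joint/pose pairs so I can choose a good arm posture.

```bash
cat > fk.py <<'E'
import numpy as np
from scipy.spatial.transform import Rotation as Ro
from scipy.optimize import least_squares
D=[([1.35879366,.68997942,-.19451694,1.56636782,.1572933,.90246632,-.21510214],[.1518813,-.60559408,.23048061],[.99245161,.122633457,-.000172911,-.000898448]),
([-.8319,.4921,.4344,2.184,.6269,.0433,-2.6541],[.5465,.1815,.2636],[.966,.014,.256,-.002]),
([-.8384,.493,.4445,2.182,.4784,.0434,-2.6541],[.5466,.1816,.2641],[.965,-.058,.255,-.021]),
([-.821,.4886,.4172,2.1814,.7246,.0528,-2.4029],[.5467,.1816,.2641],[.95,.181,.253,.042]),
([-.8122,.4974,.409,2.1851,.9748,.0432,-2.6551],[.5483,.1814,.2598],[.949,.18,.253,.042])]
def fk(q,s,p,out=False):
    h,a,ea,b,eb,ew,c,r0,r7=p
    R=Ro.from_euler('z',r0);x=np.array([0,0,h],float)
    R=R*Ro.from_euler('z',s[0]*q[0]);R=R*Ro.from_euler('y',s[1]*q[1])
    R=R*Ro.from_euler('z',s[2]*q[2]);x=x+R.apply([ea,0,a]);R=R*Ro.from_euler('y',s[3]*q[3])
    R=R*Ro.from_euler('z',s[4]*q[4]);x=x+R.apply([eb,0,b]);w=x;R=R*Ro.from_euler('y',s[5]*q[5])
    x=x+R.apply([ew,0,0]);R=R*Ro.from_euler('z',s[6]*q[6]+r7);x=x+R.apply([0,0,c])
    return x,R
E
python3 - <<'E'
from fk import *
import itertools
res=[]
for s0,s2,s4,s6 in itertools.product([1,-1],repeat=4):
  for s3,s5 in((1,1),(1,-1),(-1,1),(-1,-1)):
    s=(s0,1,s2,s3,s4,s5,s6)
    for r0,r7 in itertools.product((0,np.pi),(0,np.pi/2,np.pi,-np.pi/2)):
        def f(p):
            e=[]
            for q,x,o in D:
                X,R=fk(q,s,p);e+=list(X-x)+list(.3*(Ro.from_quat(o).inv()*R).as_rotvec())
            return np.array(e)
        v=np.abs(f([.3,.4,0,.4,0,0,.3,r0,r7])[[3,4,5,9,10,11,15,16,17]]).max()
        res.append((v,s,r0,r7))
res.sort(key=lambda t:t[0])
np.set_printoptions(precision=4,suppress=True)
for v,s,r0,r7 in res[:3]:
    def f(p):
        e=[]
        for q,x,o in D:
            X,R=fk(q,s,p);e+=list(X-x)+list(.3*(Ro.from_quat(o).inv()*R).as_rotvec())
        return np.array(e)
    r=least_squares(f,[.3,.4,0,.4,0,0,.3,r0,r7],x_scale=.1);print(v,s,r0,r7,r.x,np.abs(r.fun).max())
E
```

```text
0.0002155375679719678 (-1, 1, -1, 1, -1, 1, -1) 0 1.5707963267948966 [ 0.5358  0.8416 -0.5302  0.5852  0.0902 -0.1041  0.8512 -0.0018  1.5694] 0.0017997088933864869
0.14753173021172752 (1, 1, 1, 1, 1, 1, 1) 0 -1.5707963267948966 [ 1.931  -2.349   2.6581 -1.0862 -0.5001  0.5897 -0.7035  0.07   -1.8662] 0.1805506429868014
0.18209360755705678 (1, 1, -1, 1, -1, 1, 1) 3.141592653589793 1.5707963267948966 [ 0.6317 -3.9238  6.1689 -2.4074 -0.9438  1.1645 -4.2405  1.6838  0.4229] 0.09112403761045666
```

Run:
```python
from fk import *
np.set_printoptions(precision=4,suppress=True)
S=(-1,1,-1,1,-1,1,-1)
for free in([0,1,3,6],[0,1,3,5,6],[0,1,2,3,4,6],[0,1,2,3,4,5,6]):
    def full(z):
        p=np.zeros(9);p[8]=np.pi/2;p[free]=z;return p
    pr=np.array([.34,.4,0,.4,0,0,.3])[free]
    def f(z):
        e=[]
        for q,x,o in D: e+=list((fk(q,S,full(z))[0]-x)/.0005)
        return np.array(e+list((z-pr)/.1*.3))
    r=least_squares(f,pr);print(free,r.x,"maxerr mm",np.abs(r.fun[:15]).max()*.5)
```

```text
[0, 1, 3, 6] [0.5101 0.4822 0.387  0.3955] maxerr mm 47.4738446254018
[0, 1, 3, 5, 6] [0.2767 0.6901 0.3402 0.0844 0.3623] maxerr mm 21.460040048130875
[0, 1, 2, 3, 4, 6] [ 0.3789  0.8174 -0.3038  0.4711  0.0438  0.6371] maxerr mm 12.462756543202946
[0, 1, 2, 3, 4, 5, 6] [ 0.54    0.8485 -0.5434  0.5913  0.0924 -0.1065  0.8635] maxerr mm 1.8439333863825569
```

The sign structure fits exactly (0.2 mrad). It shows that past this point the wrist needs the other branch: joint 5 about π higher, with joint 6 small and positive. Turning the tool about its own axis takes joint 5 there, and the round drift doesn't mind. I'll back off a little and turn in stages.

```bash
python3 -m inch '[[[0,0,-10],[0,0,-0.12],0],[[0,0,-15],[0,0,-0.24],0],[[0,0,-15],[0,0,-0.36],0],[[0,0,-15],[0,0,-0.48],0],[[0,0,-15],[0,0,-0.6],0],[[0,0,-15],[0,0,-0.72],0],[[0,0,-15],[0,0,-0.84],0],[[0,0,-15],[0,0,-0.84],0]]'
cat > st.py <<'E'
from h import *
az=np.radians(1.5);R=toolR(az,np.pi/6);n=-R.as_matrix()[:,2];M=np.array([.611,.182,.147])
s=state();a=-Ro.from_quat(s["orientation"]).as_matrix()[:,2]
# tip relative to mouth in stand frame: along bore, lateral x (uphill), lateral y ; axis error
B=R.as_matrix();d=(s["tool_pos"]-.116*a-M)
np.set_printoptions(precision=4,suppress=True)
print("t",round(s["t"],2),"tcp",s["tool_pos"],"F",s["ft_force"],"open",round(s["opening"],4),"\nq",s["joint_positions"])
print("tip above mouth mm",round(d@n*1e3,1),"lat x,y",np.round(d@B[:,:2]*1e3,1),"axis err deg",np.round(np.degrees(np.arccos(min(1,a@n))),2), "err vec",np.round((a-n)@B[:,:2],3))
yaw=(R.inv()*Ro.from_quat(s["orientation"])).as_rotvec()[2];print("yaw",round(yaw,3))
# corrections in current tool axes: align axis, put tip on the bore axis, same depth
R0=Ro.from_quat(s["orientation"]);c=np.cross(a,n);al=Ro.from_rotvec(c/max(1e-9,np.linalg.norm(c))*np.arccos(min(1,a@n)))
tgt=M+n*(d@n+.116)
print("fix shift",np.round(R0.inv().apply(tgt-s["tool_pos"])*1e3,1),"rot",np.round((R0.inv()*al*R0).as_rotvec(),3))
E
python3 st.py
```

```text
t: 10.4
tool_pos: [0.5407, 0.181, 0.273]
orientation: [0.793, 0.553, 0.214, 0.142]
ft_force: [-0.0, -0.2, -2.2]
opening: 0.0227
t 10.4 tcp [0.5407 0.181  0.273 ] F [-0.0185 -0.2092 -2.1757] open 0.0227 
q [-0.6356  0.4355  0.1231  2.1774  1.2215  0.2061 -2.0571]
tip above mouth mm 28.2 lat x,y [ 1.6 -0.7] axis err deg 0.24 err vec [ 0.004 -0.001]
yaw -1.193
fix shift [-1.5 -1.7  0. ] rot [-0.004  0.002  0.   ]
```

Joint 6 is now free (0.206). I'll turn somewhat more, correct the lateral offset and stay above the mouth.

```bash
python3 -m inch '[[[-1.5,-1.7,0],[-0.004,0.002,-0.12],0],[[-1.5,-1.7,0],[-0.004,0.002,-0.24],0],[[-1.5,-1.7,0],[-0.004,0.002,-0.36],0],[[-1.5,-1.7,0],[-0.004,0.002,-0.48],0],[[-1.5,-1.7,0],[-0.004,0.002,-0.6],0],[[-1.5,-1.7,0],[-0.004,0.002,-0.72],0],[[-1.5,-1.7,0],[-0.004,0.002,-0.84],0],[[-1.5,-1.7,0],[-0.004,0.002,-0.84],0]]'
python3 st.py
```

```text
t: 11.07
tool_pos: [0.5388, 0.1802, 0.2718]
orientation: [0.499, 0.827, 0.14, 0.218]
ft_force: [-0.2, 0.3, -3.5]
opening: 0.0226
t 11.07 tcp [0.5388 0.1802 0.2718] F [-0.1733  0.295  -3.4912] open 0.0226 
q [-0.5533  0.4315  0.0022  2.1841  1.331   0.2587 -1.3288]
tip above mouth mm 28.2 lat x,y [-0.2 -0.3] axis err deg 0.08 err vec [0.001 0.001]
yaw -2.031
fix shift [-0.2  0.1 -0. ] rot [ 0.    -0.001  0.   ]
```

Now it is aligned to 0.3 mm and 0.1°, with the joints well inside their ranges. Next I'll insert to about 15 mm below the mouth.

```bash
python3 -m inch '[[[0,0,6],[0,0,0],0],[[0,0,14],[0,0,0],0],[[0,0,22],[0,0,0],0],[[0,0,29],[0,0,0],0],[[0,0,36],[0,0,0],0],[[0,0,43],[0,0,0],0],[[0,0,43],[0,0,0],0],[[0,0,43],[0,0,0],0]]'
python3 st.py
python3 - <<'E'
from h import *
from station import cams
for q in("scene","top"):
    c=cams.read_camera(q)
    u,v=map(int,proj(c,[.6,.18,.17])[0]);im=c["img"][:,:,::-1][max(v-60,0):v+60,max(u-70,0):u+70]
    cv2.imwrite(f"pics/{q}7.png",cv2.resize(im,None,fx=4,fy=4,interpolation=cv2.INTER_CUBIC))
E
```

```text
t: 11.73
tool_pos: [0.5602, 0.1808, 0.2342]
orientation: [0.499, 0.827, 0.14, 0.217]
ft_force: [-0.5, -0.0, -1.4]
opening: 0.0223
t 11.73 tcp [0.5602 0.1808 0.2342] F [-0.5471 -0.0368 -1.4354] open 0.0223 
q [-0.5271  0.5233  0.0007  2.1774  1.6813  0.2421 -1.6692]
tip above mouth mm -15.0 lat x,y [-0.5 -0.2] axis err deg 0.08 err vec [0.001 0.001]
yaw -2.029
fix shift [-0.3  0.3 -0. ] rot [-0.001 -0.001  0.   ]
```

View pics/scene7.png

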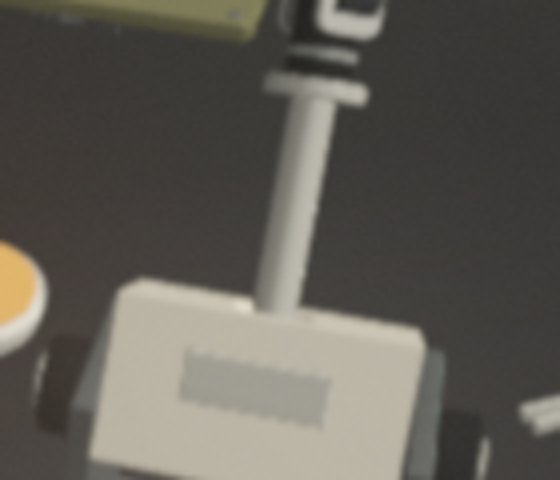

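View pics/top7.png

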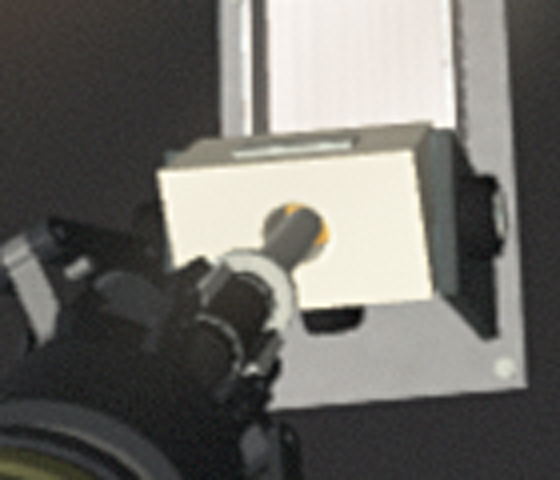

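The rod is in the bore: the scene crop shows it entering behind the top edge, and the top crop shows bush brass around it. There is no side force. Next I'll push the bush out.

```bash
python3 -m inch '[[[0,0,5],[0,0,0],0],[[0,0,10],[0,0,0],0],[[0,0,15],[0,0,0],0],[[0,0,20],[0,0,0],0],[[0,0,25],[0,0,0],0],[[0,0,30],[0,0,0],0],[[0,0,35],[0,0,0],0],[[0,0,35],[0,0,0],0]]' 90
python3 st.py
```

```text
t: 12.5
tool_pos: [0.5781, 0.1812, 0.2034]
orientation: [0.498, 0.828, 0.139, 0.218]
ft_force: [0.4, 0.7, -3.6]
opening: 0.0221
t 12.5 tcp [0.5781 0.1812 0.2034] F [ 0.3697  0.6545 -3.5752] open 0.0221 
q [-0.4422  0.5978 -0.1008  2.1596  1.8583  0.3041 -1.8246]
tip above mouth mm -50.7 lat x,y [-0.5 -0.1] axis err deg 0.07 err vec [0.001 0.001]
yaw -2.032
fix shift [-0.2  0.3 -0. ] rot [-0.001 -0.001 -0.   ]
```

```bash
python3 -m inch '[[[0,0,6],[0,0,0],0],[[0,0,13],[0,0,0],0],[[0,0,20],[0,0,0],0],[[0,0,26],[0,0,0],0],[[0,0,32],[0,0,0],0],[[0,0,37],[0,0,0],0],[[0,0,40],[0,0,0],0],[[0,0,40],[0,0,0],0]]'
python3 st.py
python3 - <<'E'
from h import *
from station import cams
for q in("scene","top"):
    c=cams.read_camera(q);np.savez(q+"8.npz",**c)
    u,v=map(int,proj(c,[.65,.18,.11])[0]);im=c["img"][:,:,::-1][max(v-90,0):v+90,max(u-100,0):u+100]
    cv2.imwrite(f"pics/{q}8.png",cv2.resize(im,None,fx=3,fy=3,interpolation=cv2.INTER_CUBIC))
E
```

```text
t: 13.17
tool_pos: [0.598, 0.1817, 0.1688]
orientation: [0.498, 0.828, 0.139, 0.218]
ft_force: [-1.0, -0.1, -3.0]
opening: 0.0221
t 13.17 tcp [0.598  0.1817 0.1688] F [-0.9965 -0.0685 -2.9669] open 0.0221 
q [-0.3748  0.6821 -0.1789  2.1321  1.9779  0.3666 -1.9186]
tip above mouth mm -90.6 lat x,y [-0.5 -0.2] axis err deg 0.07 err vec [0.001 0.001]
yaw -2.033
fix shift [-0.3  0.3 -0. ] rot [-0.001 -0.001  0.   ]
```

View pics/scene8.png

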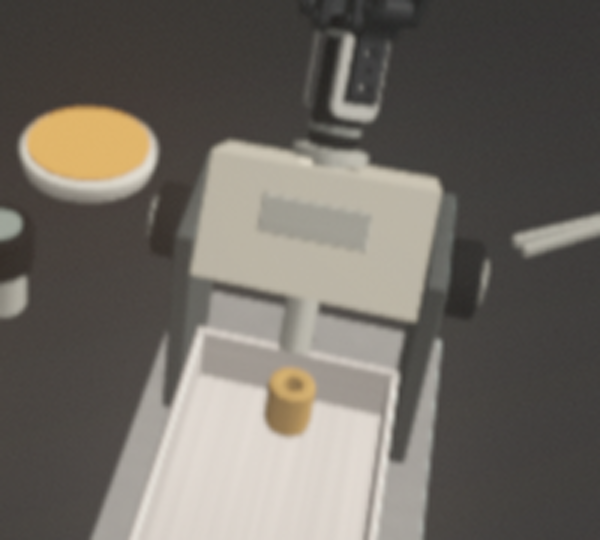

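View pics/top8.png

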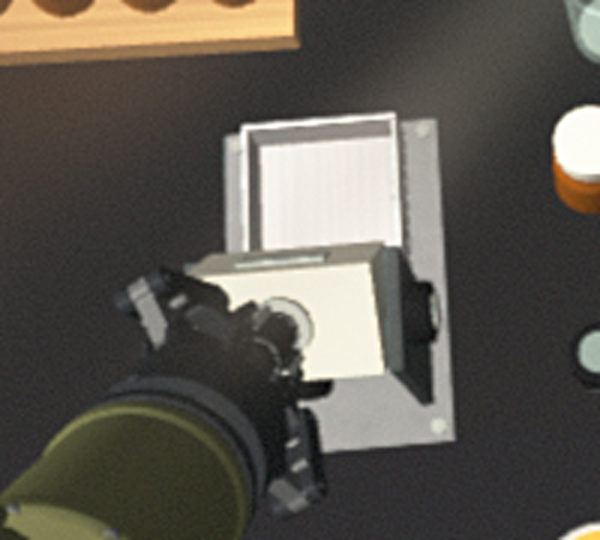

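The bush now stands upright in the tray, at scene crop (290,400). The rod sticks out of the bore's lower end, and the collar is about 4 mm from the face. Next I'll seat the collar gently.

```bash
python3 -m inch '[[[0,0,1.5],[0,0,0],0],[[0,0,3],[0,0,0],0],[[0,0,4],[0,0,0],0],[[0,0,4],[0,0,0],0]]'
python3 st.py
```

```text
t: 13.6
tool_pos: [0.5995, 0.1822, 0.1671]
orientation: [0.497, 0.828, 0.14, 0.218]
ft_force: [-5.7, -1.3, 6.7]
opening: 0.022
t 13.6 tcp [0.5995 0.1822 0.1671] F [-5.6834 -1.3055  6.7151] open 0.022 
q [-0.3703  0.687  -0.1852  2.1304  1.9869  0.3723 -1.9252]
tip above mouth mm -92.8 lat x,y [ 0.2 -0.7] axis err deg 0.11 err vec [-0.001  0.002]
yaw -2.033
fix shift [-0.4 -0.3 -0. ] rot [ 0.002 -0.001 -0.   ]
```

The contact force is about 10 N along the axis, so the collar is seated. Next I'll release and withdraw straight back.

```bash
python3 -m inch '[[[0,0,0],[0,0,0],0.4],[[0,0,0],[0,0,0],0.6],[[0,0,0],[0,0,0],0.6],[[0,0,0],[0,0,0],0.6],[[0,0,0],[0,0,0],0.6]]'
python3 st.py
python3 -m inch '[[[0,0,-10],[0,0,0],0.6],[[0,0,-25],[0,0,0],0.6],[[0,0,-45],[0,0,0],0.6],[[0,0,-70],[0,0,0],0.6],[[0,0,-95],[0,0,0],0.6],[[0,0,-115],[0,0,0],0.6],[[0,0,-120],[0,0,0],0.6],[[0,0,-120],[0,0,0],0.6]]'
python3 st.py
python3 - <<'E'
from h import *
from station import cams
for q in("scene","top"):
    c=cams.read_camera(q);np.savez(q+"9.npz",**c)
    im=c["img"][:,:,::-1];cv2.imwrite(f"pics/{q}9f.png",im)
    u,v=map(int,proj(c,[.65,.18,.11])[0]);im=im[max(v-90,0):v+90,max(u-100,0):u+100]
    cv2.imwrite(f"pics/{q}9.png",cv2.resize(im,None,fx=3,fy=3,interpolation=cv2.INTER_CUBIC))
E
```

```text
t: 14.02
tool_pos: [0.6001, 0.1821, 0.1662]
orientation: [0.497, 0.828, 0.14, 0.218]
ft_force: [-0.5, 0.4, 0.7]
opening: 0.0513
t 14.02 tcp [0.6001 0.1821 0.1662] F [-0.5136  0.3692  0.6517] open 0.0513 
q [-0.3701  0.6891 -0.1844  2.1288  1.987   0.372  -1.925 ]
tip above mouth mm -93.9 lat x,y [ 0.2 -0.5] axis err deg 0.07 err vec [-0.     0.001]
yaw -2.033
fix shift [-0.3 -0.3 -0. ] rot [ 0.001 -0.001 -0.   ]
t: 14.68
tool_pos: [0.5394, 0.1812, 0.2725]
orientation: [0.497, 0.828, 0.141, 0.218]
ft_force: [0.7, -0.2, -1.0]
opening: 0.0511
t 14.68 tcp [0.5394 0.1812 0.2725] F [ 0.6509 -0.2165 -0.9941] open 0.0511 
q [-0.6184  0.4335  0.0958  2.1879  1.3185  0.2132 -1.3154]
tip above mouth mm 28.5 lat x,y [ 1.  -1.5] axis err deg 0.27 err vec [-0.003  0.004]
yaw -2.033
fix shift [-0.7 -1.1 -0. ] rot [ 0.004 -0.002  0.   ]
```

View pics/scene9.png

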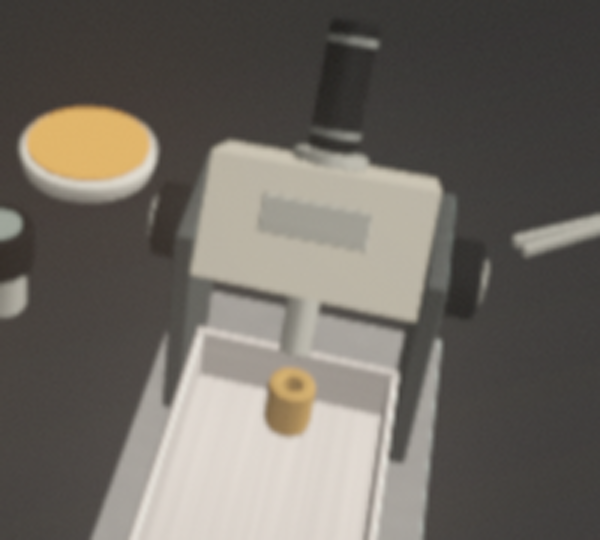

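View pics/top9f.png

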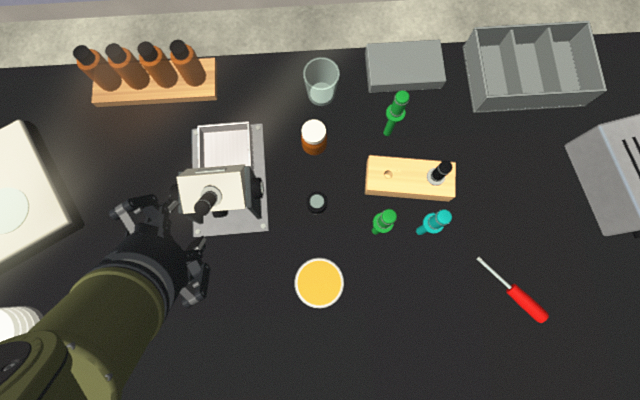

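View pics/scene9f.png

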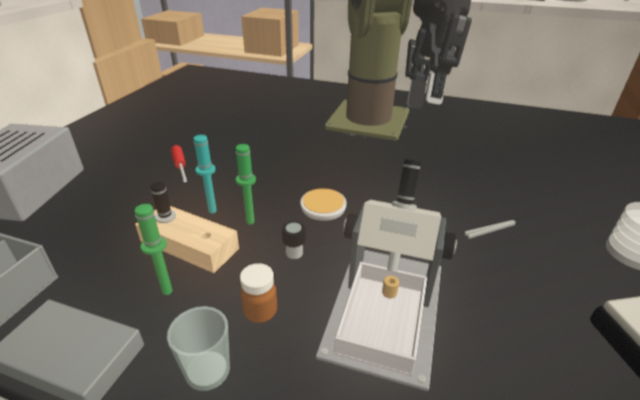

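The drift stands seated in the bore, the bush is in the tray at scene (391,287), and the short drift, dish and eyepiece look untouched. I'll do one numeric check before handing in.

```bash
python3 - <<'E'
from h import *
np.set_printoptions(precision=4,suppress=True)
R=toolR(np.radians(1.5),np.pi/6);n=-R.as_matrix()[:,2];M=np.array([.611,.182,.147])
c=load("scene9.npz");W=cloud(c)-[.002,0,0];hsv=cv2.cvtColor(c["img"],cv2.COLOR_RGB2HSV)
m=(hsv[...,0]>10)&(hsv[...,0]<30)&(hsv[...,1]>100)&(abs(W[...,0]-.7)<.1)&(abs(W[...,1]-.18)<.07)
P=W[m];az=np.radians(1.5);T=np.array([.641+.065*np.cos(az),.183+.065*np.sin(az)])
print("bush in tray xy",P[:,:2].mean(0)-T,"z",P[:,2].min(),P[:,2].max())
d=W-M;ax=d@n;r=np.linalg.norm(d-ax[...,None]*n,axis=-1)
m=(r<.025)&(ax>.01)&(ax<.1);print("drift top above mouth (70 expected)",ax[m].max(),"handle offsets",[np.round(np.percentile((d[m&(ax>l)&(ax<l+.015)])@R.as_matrix()[:,1],[2,98]),4) for l in(.02,.05)])
for q in("scene","top"):
    a=load(q+"0.npz");b=load(q+"9.npz");D=cv2.absdiff(a["img"],b["img"]).max(-1)
    for nm,p in(("short",[.64,-.226,.08]),("dish",[.455,.011,.01]),("eyepiece",[.603,.0055,.04])):
        u,v=map(int,proj(a,p)[0]);print(q,nm,"mean diff",D[v-15:v+15,u-15:u+15].mean().round(2))
E
python3 -c "
from station import ticket
print(ticket.close_job())"
```

```text
bush in tray xy [-0.0506 -0.0007] z 0.016643235682093825 0.04081131505927187
drift top above mouth (70 expected) 0.07074060473137354 handle offsets [array([-0.0105,  0.0116]), array([-0.0106,  0.0116])]
scene short mean diff 1.38
scene dish mean diff 0.8
scene eyepiece mean diff 1.23
top short mean diff 3.4
top dish mean diff 2.91
top eyepiece mean diff 4.02
the job is handed in; nothing more can be done
None
```

The job is handed in at about 14.7 s of the 43 s. I pushed the long drift down the bore, which drove the bush out into the tray. Then I seated the collar at about 10 N, let go and backed clear.

**Last checks, all from the camera images:**
- **Bush:** it stands upright in the tray, about 51 mm from the tray centre towards the bore. The limit is 72 mm.
- **Long drift:** its top is 70.7 mm above the mouth, against 70 mm when fully seated, and it is in line with the bore.
- **Short drift, petri dish, eyepiece:** they look unchanged from the first pictures. I compared pictures rather than measuring their movement.

**What disagreed or failed on the way:**
- **Cameras:** the two views differed by about 4 mm in x. I corrected this against the known fingertip position.
- **Arm limits:** near the mouth, joints 6 and 7 came up against their limits and some small moves did not complete. Turning the tool about the drift's axis freed them before I inserted it.

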